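# Pack the hotel beverage box and sweep the lid shut

## Robot

A 7-joint arm with a two-finger parallel gripper is mounted at the origin on the work surface. World frame = base frame: x ahead of the robot, y to its left, z up, the work surface at z = 0. Lengths are in mm, angles in rad, forces in N, time in s.
With the tool pointing down it reaches from about 400 to 875 mm from the base axis. Payload 4.4 kg.
Tool frame: the origin (TCP) lies midway between the tips of the shut fingers; the grasp point (between the pads) lies 19 mm behind it (ctrl.grip_point_offset is the distance from the TCP to the grasp point, in mm); z points along the fingers, y is the line along which they close (so a half turn about z gives the same grasp; the last joint's range is limited). The gripper opens to 85 mm and grips with 20 to 120 N. Pads are 22 mm wide; open, the fingers measure 114 mm over their backs; the gripper's body (76 mm by 85 mm) begins 54 mm behind the grasp point. The pads swing forward as they close: fully open they stand 13 mm farther back than shut.
Start: joints at [1.14, 0.628, 0.038, 1.517, -0.027, 0.996, -0.02], TCP at [231.924, -607.231, 231.313] pointing down, gripper open.
Joint ranges: [-3.06, 3.06], [-0.37, 2.12], [-1.25, 1.32], [0.18, 2.47], [-1.1, 4.24], [0.23, 1.98], [-2.94, 2.94]. Speed limits (rad/s): [2.57, 2.57, 3.14, 3.14, 3.14, 3.14, 3.14].

## Interface

Orientations are given as [roll, pitch, yaw] about the fixed x, y, z axes, in that order (R = Rz(yaw) Ry(pitch) Rx(roll)).
In Python, from cell import ctrl gives the robot as it stands.
- The arm moves only by the tool inch_along, called after "Emit:" by a JSON object that holds its "method" and its "body". Schema: {"type":"object","properties":{"plan":{"type":"object","properties":{"ticks":{"type":"array","items":{"type":"array","items":{"type":"number"},"minItems":7,"maxItems":7},"minItems":1,"maxItems":12}},"additionalProperties":false,"required":["ticks"]},"only":{"type":"string"},"quiet":{"type":"boolean"},"lines":{"type":"string"}},"required":["plan"],"additionalProperties":false}. plan is an object whose key "ticks" holds a list of rows, 1 to 12 of them, each of 7 numbers: dx, dy, dz in shares of the most that a row can go, 1 being 50 mm, then a rotation vector rx, ry, rz in rad, then the finger opening in mm; each row shifts and turns the commanded pose from where the row before left it, along the tool's axes as they then stand; what a row does not reach is not made up. A row lasts 1/10 s, in which the tool goes at most 50 mm and 0.15 rad, less where a joint would pass 70% of its speed; a pose out of reach is approached as far as the arm can. The fingers move at their own pace and stop on an object; the grip force is fixed at half the most. Time passes only in rows, so rows that do not move let the fingers close. The tool returns the time, the measured TCP pose, the force, the opening and the grip force at its end. only (a regular expression) keeps the lines of the reply that match it, lines (a string "A,B") keeps lines A to B, and quiet returns only ok. Input that does not fit is refused with a message, and nothing moves.
- ctrl.read_state(): the state, without advancing time (a new reading comes with each control period).
- ctrl.get_image(name): name is "scene" or "top" or "wrist"; returns the picture (480x640x3 uint8, blue, green, red); there is no depth.
- ctrl.calibration(name): a dict with "fx", "fy", "cx", "cy" (pixels), "rvec" (rotation vector, rad) and "tvec" (3), from world to camera coordinates, as OpenCV has them; the wrist camera has in their place "hand_eye" (4x4, takes a point from camera to tool coordinates, whose origin is the TCP and whose axes are the flange's). Camera axes: x right, y down, z forward; pixel columns grow to the right and rows downward; lengths in mm; the calibration is good to about 2 mm. The wrist camera is an equidistant fisheye: a pixel r from the principal point sees the ray r / f radians off the axis. A picture is of the moment at which its call begins: read the wrist's pose just before it. calibration takes no time and is no camera call.
- ctrl.finish_job(): hands the job in; it is judged then, once.
The state is a dict: "clock": time; "qpos": joint angles; "qd": joint speeds; "tau": joint torques, N m; "eef_pos": TCP position; "tool_rot": TCP orientation; "force": force on the tool from outside, world axes, zero at the start; "torque": the same for the moment, N m; "width": finger opening in mm; "gripper_force": force on a finger pad.
Only numpy, scipy, OpenCV 4.12 (cv2) and the standard library are available. Lean on these libraries where they do the work, as an engineer would, in place of code of your own. Each camera call takes 0.05 s, during which the arm holds its last target. There are 200 camera calls.

## Task

Put the two wooden caddies that stand on the desk into the two empty end compartments of the beverage box, so that nothing stands above its rim; then slide the box's lid fully shut over them (it jams on anything that stands proud). One of the two compartments is deeper than the other and only that one takes the tall caddy: find out which it is, for instance by feeling for the floors. Leave the caddy that is already packed, the mug, the bottle and the remote control where they are.

Things in the scene. Friction and masses are not known exactly. Their poses are not given: they have to be found in the camera images.
- box: Brown wooden box fixed to the desk, 284 (x) x 234 (y) mm, rim 84 mm high. Origin: on the desk under the centre of its open part (x +-66 mm), z up, x away from the robot, y along three compartments at y = 72, 0 and -72 mm; 6 mm partitions, 8 mm front and back walls. Closed rear part (x 66 to 218 mm) carries the open lid. Guide strips 14 mm high on the rim at y = +-111.5 to +-117 mm.
- well_left (a point): Centre of the mouth of the end compartment at +y of the box, at rim height (84 mm above the desk), axes as the box. Inside 116 (x) x 66 mm (y). Of the two end compartments one has its floor 10 mm above the desk (74 mm below the rim), the other 24 mm (60 mm below the rim); which is which changes from start to start and is not tracked.
- well_right (a point): Centre of the mouth of the end compartment at -y of the box, at rim height (84 mm above the desk), axes as the box. Inside 116 (x) x 66 mm (y). Its floor is at 10 or 24 mm above the desk, whichever the left one is not.
- lid (a joint): Sliding lid, in m: 0 fully open (over the rear part), 0.152 fully shut; starts at 0 to 0.016. Slides along the box's -x with about 2 N of friction, stays where left. Board 132 (x) x 221 x 10 mm, underside 2 mm above the rim, top 96 mm above the desk. Its leading (-x) edge jams on anything more than 2 mm above the rim.
- lid_grip (a point): Centre of the top of the steel grip fin on the lid, 122 mm above the desk. The fin is 14 (box x) x 70 (box y) x 26 mm high, upright on the lid, its centre 30 mm behind the lid's leading edge; take it from above, fingers closing along the box's x. Axes as the box.
- tall_caddy: Loose dark wooden caddy, steel grip bar on top; 108 (x) x 60 (y) mm, body 46 mm high, 70 mm with the bar; 0.25 to 0.5 kg. The bar, 14 (x) x 44 (y) x 24 mm high, is centred on top: take it from above, closing along the caddy's x. Origin: centre of the underside; z up. In the deep compartment the bar ends 4 mm below the rim, in the shallow one 10 mm above it.
- short_caddy: The same but lower: 108 (x) x 60 (y) mm, body 32 mm high, 56 mm with the same 14 x 44 x 24 mm bar; 0.25 to 0.5 kg. Origin: centre of the underside; z up. In the shallow compartment its bar ends 4 mm below the rim.
- packed_caddy: A second caddy of the short kind (108 x 60 x 56 mm with bar), already packed in the middle compartment, its bar ending 4 mm below the rim. Origin: centre of the underside. To be left there.
- mug: White mug standing on the desk, 80 mm wide, 90 mm high, handle to one side. Origin: centre of its underside. To be left alone.
- bottle: Closed clear water bottle standing on the desk, 64 mm wide, 190 mm high. Origin: centre of its underside. To be left alone.
- remote: Black remote control lying on the desk, 165 (x) x 46 x 20 mm. Origin: centre of its underside. To be left alone.

How it is judged:
By the outcome, as a careful person would: the job done as asked, in the order asked, and still so for the second after the job is handed in, with the robot touching nothing.
It also fails if it takes over 72 s, if anything falls off the work surface, if the arm or the gripper's body presses on something with over 40 N, if the wrist force passes 120 N, or if a joint passes its speed limit or range.

## Working session

There is one attempt and no reset: what is moved stays moved. The work goes in short steps, Python scripts to look and compute and a tool call to move; the robot and the scene stay as the last step left them, time stands still between calls to the robot, and variables do not carry over. Pictures are saved under pics/ and viewed, at most 12 in all, crops included, and the job is handed in when it is done.

```bash
ls; mkdir -p pics; python3 - <<'E'
from cell import ctrl
import cv2,numpy as np
for n in ("scene","top","wrist"):
    print(n,ctrl.calibration(n)); cv2.imwrite(f"pics/{n}0.png",ctrl.get_image(n))
print(ctrl.read_state())
E
```

```text
cell.py
pics
scene {'fx': 493.31487417529183, 'fy': 493.31487417529183, 'cx': 316.0752611201568, 'cy': 232.9666615529963, 'rvec': array([ 1.67470879,  1.55360884, -0.81061004]), 'tvec': array([ -21.35154032, -235.79997178, 1724.06996775])}
top {'fx': 622.9786279715638, 'fy': 622.9786279715638, 'cx': 320.5954209027398, 'cy': 250.44442504393973, 'rvec': array([ 2.16769404, -2.20533465,  0.0695598 ]), 'tvec': array([ -31.73676806,  585.33107448, 1678.36592678])}
wrist {'fx': 371.64829954431775, 'fy': 371.64829954431775, 'cx': 321.3128232744846, 'cy': 232.08352992700353, 'hand_eye': array([[ 7.89040425e-06, -9.50422566e-01, -3.10961326e-01,
         8.00139316e+01],
       [ 9.99999953e-01,  1.02570366e-04, -2.88121959e-04,
        -1.08037852e+00],
       [ 3.05733029e-04, -3.10961310e-01,  9.50422522e-01,
        -1.42454520e+02],
       [ 0.00000000e+00,  0.00000000e+00,  0.00000000e+00,
         1.00000000e+00]])}
{'clock': 0.15, 'qpos': array([ 1.14019134,  0.6291415 ,  0.0384926 ,  1.51811105, -0.02696984,
        0.99630554, -0.01999055]), 'qd': array([-0.00203652, -0.00182813,  0.00045064, -0.00398833,  0.00040991,
       -0.00120247, -0.00230613]), 'tau': array([ 2.25826130e-03, -5.63794756e+01,  1.22807421e+00, -1.93648481e+01,
        1.11645702e-02,  7.43859768e-03,  1.89514503e-05]), 'eef_pos': array([ 231.73237557, -606.79439709,  230.60479761]), 'tool_rot': array([-3.14014719e+00,  5.79430442e-05,  3.64795745e-01]), 'force': array([-0.29635796, -0.40189358,  0.73687633]), 'torque': array([-0.00535921,  0.01820388,  0.08620966]), 'gripper_force': 0.0, 'width': 85.43207470531225}
```
View pics/top0.png

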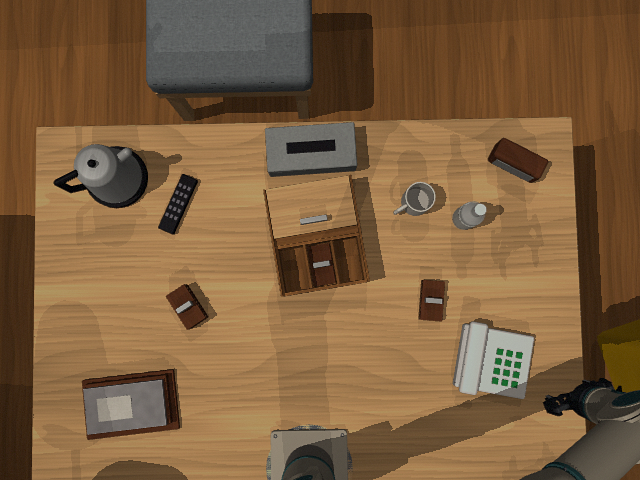

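View pics/scene0.png

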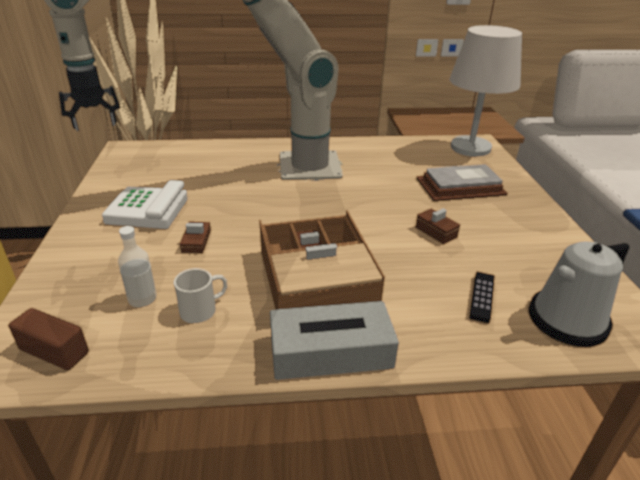

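The top view shows the box with its open part at about (321,265), the fin at (314,219), the caddies at (187,306) and (433,300), the mug at (418,198), the bottle at (470,215) and the remote at (179,204). In the scene view the caddies are at (437,225) and (196,236), and the one on the robot's left looks taller. Next I triangulate the steel bars.

```bash
cat > h.py <<'E'
from cell import ctrl
import cv2,numpy as np
from scipy.spatial.transform import Rotation as Ro
def ray(n,uv,st=None):
    c=ctrl.calibration(n); d=np.array([(uv[0]-c['cx'])/c['fx'],(uv[1]-c['cy'])/c['fy'],1.])
    if n=='wrist':
        r=np.hypot(d[0],d[1]); d=np.array([*(d[:2]/r*np.sin(r)),np.cos(r)]) if r>0 else d
        T=c['hand_eye']; R=Ro.from_euler('xyz',st['tool_rot']).as_matrix()
        return R@T[:3,3]+st['eef_pos'], R@T[:3,:3]@d
    R=cv2.Rodrigues(c['rvec'])[0]; return -R.T@c['tvec'], R.T@d
def plane(n,uv,z,st=None):
    o,d=ray(n,uv,st); return o+d*(z-o[2])/d[2]
def proj(n,p):
    c=ctrl.calibration(n); K=np.array([[c['fx'],0,c['cx']],[0,c['fy'],c['cy']],[0,0,1.]])
    return cv2.projectPoints(np.float64(p).reshape(-1,3),c['rvec'],c['tvec'],K,None)[0].reshape(-1,2)
def tri(rs):
    A=np.zeros((3,3));b=np.zeros(3)
    for o,d in rs:
        d=d/np.linalg.norm(d);P=np.eye(3)-np.outer(d,d);A+=P;b+=P@o
    x=np.linalg.solve(A,b); return x,[round(float(np.linalg.norm(np.cross(x-o,d/np.linalg.norm(d)))),1) for o,d in rs]
def bar(im,roi,lo=110,smax=60):
    x0,y0,x1,y1=roi; h=cv2.cvtColor(im[y0:y1,x0:x1],cv2.COLOR_BGR2HSV)
    m=((h[...,1]<smax)&(h[...,2]>lo)).astype(np.uint8)
    n,l,s,c=cv2.connectedComponentsWithStats(m); i=1+np.argmax(s[1:,4])
    r=cv2.minAreaRect(np.argwhere(l==i)[:,::-1].astype(np.float32))
    return c[i]+[x0,y0],s[i,4],r
E
python3 - <<'E'
from h import *
t=cv2.imread('pics/top0.png');s=cv2.imread('pics/scene0.png')
for k,a,b in (('L',(170,290,205,325),(415,200,460,245)),('R',(418,285,446,318),(178,215,212,252)),('P',(308,250,336,280),(298,228,322,246)),('lid',(295,208,332,228),(303,243,340,260))):
    ca,na,ra=bar(t,a);cb,nb,rb=bar(s,b)
    print(k,ca,na,ra,cb,nb,*tri([ray('top',ca),ray('scene',cb)]))
for p in ((282,295),(369,281),(350,177),(264,190)): print(p,plane('top',p,84))
cv2.imwrite('pics/box1.png',cv2.resize(t[170:305,250:380],None,fx=4,fy=4,interpolation=cv2.INTER_CUBIC))
E
```

```text
L [182.94666667 306.70666667] 75 ((12.961536407470703, 16.692306518554688), (4.437601089477539, 15.808955192565918), 56.3099365234375) [439.30645161 212.08064516] 62 [439.10391803 322.59591169  66.36919398] [0.8, 0.8]
R [433.33333333 300.33333333] 75 ((15.514705657958984, 15.308822631835938), (15.339302062988281, 4.5250935554504395), 4.39870548248291) [194.43055556 224.69444444] 72 [ 444.54427459 -338.64819127   53.72185196] [0.1, 0.1]
P [320.77027027 263.78378378] 74 ((12.878376007080078, 13.770271301269531), (4.438772678375244, 15.946702003479004), 80.53767395019531) [309.2625 234.6875] 80 [545.64606107 -42.21050203  78.26985302] [0.4, 0.4]
lid [313.10077519 218.78294574] 129 ((17.87837791442871, 10.770269393920898), (4.767570495605469, 26.468236923217773), 80.53767395019531) [321.44378698 247.50295858] 169 [659.97831853 -23.96782666 119.9496286 ] [0.2, 0.2]
(282, 295) [465.669059    60.74695002  84.        ]
(369, 281) [ 498.25439371 -166.97255042   84.        ]
(350, 177) [ 773.44636514 -122.91147901   84.        ]
(264, 190) [742.81706648 104.64636834  84.        ]
```

View pics/box1.png

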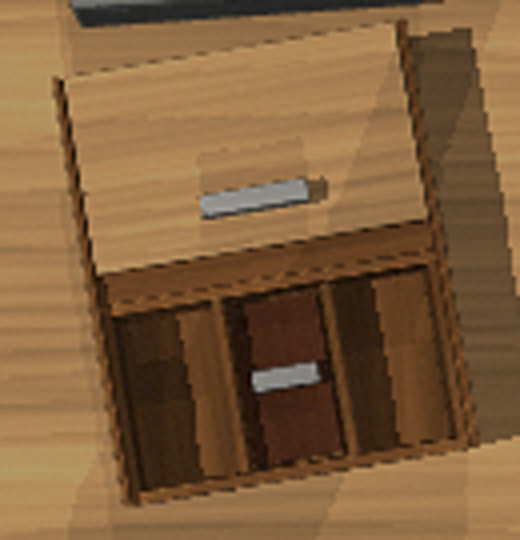

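Bar heights of 66 and 54 mm put the tall caddy on the left at (439,323) and the short one on the right at (445,-339). The box centre is about (545,-42) with yaw about 0.148, and the corner-based estimate agrees with the packed bar. I turn the tool now and head for the right caddy.

Emit:
{"method": "inch_along", "body": {"plan": {"ticks":[[0,0,0,0,0,-0.14,60],[0,0,0,0,0,-0.14,60],[0,0,0,0,0,-0.14,60],[0,0,0,0,0,-0.14,60],[0,0,0,0,0,-0.14,60],[0,0,0,0,0,-0.14,60],[0,0,0,0,0,-0.14,60],[0,0,0,0,0,-0.14,60],[0,0,0,0,0,0,60]]}}}

```text
clock: 1.05
eef_pos: [231.6, -607.1, 230.9]
tool_rot: [3.142, -0.001, 1.485]
force: [0.2, 0.0, -0.8]
width: 59.6
gripper_force: 0.0
```

```bash
cat >> h.py <<'E'
def go(x,y,z,yaw):
    s=ctrl.read_state(); R=Ro.from_euler('xyz',s['tool_rot'])
    d=R.inv().apply(np.array([x,y,z])-s['eef_pos']); r=(R.inv()*Ro.from_euler('xyz',[np.pi,0,yaw])).as_rotvec()
    print('now',s['eef_pos'].round(1),s['tool_rot'].round(3),'need',d.round(1),r.round(3),'F',s['force'].round(1),'q7',s['qpos'][6].round(2),'t',s['clock'])
E
python3 -c "
from h import *
go(445,-370,230,1.49)"
```

```text
now [ 231.6 -607.1  230.9] [ 3.142e+00 -1.000e-03  1.485e+00] need [254.5 192.2   1.1] [ 0.    -0.001 -0.005] F [ 0.2  0.  -0.8] q7 0.92 t 1.05
```

Units first: shifts go in shares of 50 mm. So 36 mm is 0.72, 27 mm is 0.54.

Emit:
{"method": "inch_along", "body": {"plan": {"ticks":[[0.72,0.54,0,0,0,0,60],[0.72,0.54,0,0,0,0,60],[0.72,0.54,0,0,0,0,60],[0.72,0.54,0,0,0,0,60],[0.72,0.54,0,0,0,0,60],[0.72,0.54,0,0,0,0,60],[0.72,0.54,0,0,0,0,60],[0,0,0,0,0,0,60],[0,0,0,0,0,0,60]]}}}

```text
clock: 1.95
eef_pos: [442.7, -371.3, 231.3]
tool_rot: [-3.141, -0.0, 1.485]
force: [-1.1, -0.2, -0.2]
width: 59.9
gripper_force: 0.0
```

```bash
python3 -c "
from h import *
import json
s=ctrl.read_state(); im=ctrl.get_image('wrist'); cv2.imwrite('pics/w1.png',im)
go(445,-370,230,1.49)
json.dump({k:list(s[k]) for k in('eef_pos','tool_rot')},open('w1.json','w'))"
```

```text
now [ 441.4 -372.9  231.2] [-3.141e+00  1.000e-03  1.483e+00] need [3.2 3.3 1.2] [-0.001  0.001 -0.007] F [-0.6  0.9  0.1] q7 0.39 t 2.0
```

View pics/w1.png

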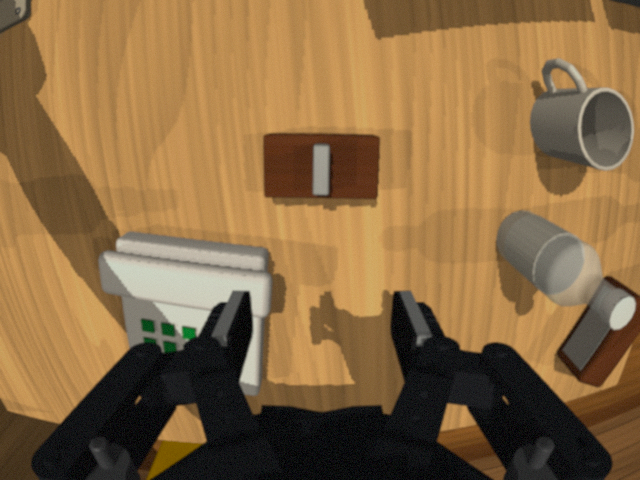

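The wrist view shows the short caddy's bar at (321,169) with the body from (264,133) to (379,198), level with the image axes. The mug and bottle lie to the right.

```bash
cat >> h.py <<'E'
import json
def shot(name,n='wrist'):
    s=ctrl.read_state(); im=ctrl.get_image(n); cv2.imwrite(f'pics/{name}.png',im)
    json.dump({k:list(map(float,s[k])) for k in('eef_pos','tool_rot')},open(name+'.json','w')); return im,load(name)
def load(name): return {k:np.array(v) for k,v in json.load(open(name+'.json')).items()}
def barline(im,roi,st,z,lo=110):
    c,n,r=bar(im,roi,lo); b=cv2.boxPoints(r)+np.array(roi[:2]); P=np.array([plane('wrist',p,z,st) for p in b])
    e=P[1]-P[0],P[2]-P[1]; L=max(e,key=np.linalg.norm); L=L*np.sign(L[1]); 
    print('centre',P.mean(0).round(1),'sides',[round(float(np.linalg.norm(x)),1) for x in e],'yaw',round(float(np.arctan2(-L[0],L[1])),3),'px',c.round(1)); return c
def darkbody(im,roi,st,z):
    x0,y0,x1,y1=roi; h=cv2.cvtColor(im[y0:y1,x0:x1],cv2.COLOR_BGR2HSV); m=((h[...,2]<130)&(h[...,1]>110)).astype(np.uint8)
    m=cv2.morphologyEx(m,cv2.MORPH_CLOSE,np.ones((25,25))); k=max(cv2.findContours(m,0,1)[0],key=cv2.contourArea); b=cv2.boxPoints(cv2.minAreaRect(k))+np.array([x0,y0])
    P=np.array([plane('wrist',p,z,st) for p in b]); e=P[1]-P[0],P[2]-P[1]; L=min(e,key=np.linalg.norm); L=L*np.sign(L[1])
    print('body',P.mean(0).round(1),'sides',[round(float(np.linalg.norm(x)),1) for x in e],'yaw',round(float(np.arctan2(-L[0],L[1])),3))
E
python3 -c "
from h import *
st=load('w1'); im=cv2.imread('pics/w1.png'); t=cv2.imread('pics/top0.png')
c=barline(im,(300,135,345,205),st,56,90)
ct=bar(t,(418,285,446,318))[0]
print(tri([ray('wrist',c,st),ray('top',ct)]))
darkbody(im,(245,115,400,215),st,32)
"
```

```text
centre [ 444.9 -337.9   56. ] sides [13.6, 44.6] yaw -0.081 px [320.6 169. ]
(array([ 445.18513109, -331.88136156,   92.71124878]), [0.0, 0.0])
body [ 444.2 -345.2   32. ] sides [77.3, 106.4] yaw -0.119
```

```bash
python3 -c "
from h import *
go(444.9,-337.9,34,1.490)"
```

```text
now [ 441.4 -372.9  231.2] [-3.141e+00  1.000e-03  1.483e+00] need [ 35.3   0.6 197.2] [-0.001  0.001 -0.007] F [-0.6  0.9  0.1] q7 0.39 t 2.0
```

Scaled: 40 mm is 0.8, 30 mm is 0.6.

Emit:
{"method": "inch_along", "body": {"plan": {"ticks":[[0.36,0,0.4,0,0,-0.007,50],[0.34,0,0.8,0,0,0,50],[0,0,0.8,0,0,0,50],[0,0,0.6,0,0,0,50],[0,0,0,0,0,0,50],[0,0,0,0,0,0,50],[0,0,0,0,0,0,50]]}}}

```text
clock: 2.7
eef_pos: [445.4, -339.1, 103.0]
tool_rot: [3.139, 0.002, 1.49]
force: [0.4, -1.0, 0.1]
width: 50.1
gripper_force: 0.0
```

```bash
python3 -c "
from h import *
im,st=shot('w2'); go(444.9,-337.9,34,1.490)
"; python3 -c "
from h import *
im,st=shot('w3'); go(444.9,-337.9,34,1.490)
barline(im,(250,100,420,420),st,56,90)"
```

```text
now [ 445.6 -339.   103.2] [3.139e+00 2.000e-03 1.490e+00] need [ 1.1 -1.  69.1] [0.003 0.002 0.   ] F [0.7 0.8 0.9] q7 0.28 t 2.75
now [ 445.6 -338.7  103.1] [3.139e+00 2.000e-03 1.491e+00] need [ 0.9 -1.  69.1] [0.003 0.002 0.001] F [-0.   0.1 -0.2] q7 0.28 t 2.8
centre [ 445.3 -334.7   56. ] sides [13.2, 48.2] yaw -0.07 px [320.1 255.8]
```

View pics/w3.png

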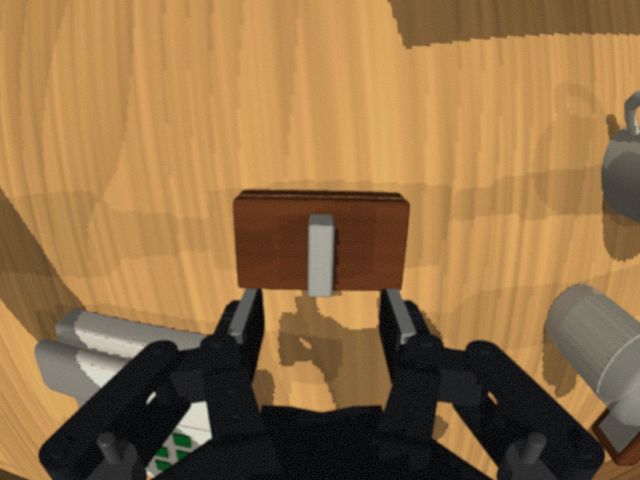

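The view shows the bar at (320,255), centred between the open fingers at (245,320) and (400,320), with the image aligned to the caddy. I descend and grip.

```bash
python3 -c "
from h import *
print(tri([ray('wrist',(320.6,169),load('w1')),ray('wrist',(320.1,257.5),load('w3'))]))"
```

```text
(array([ 444.63817543, -338.61371083,   46.59064593]), [0.2, 0.2])
```

Emit:
{"method": "inch_along", "body": {"plan": {"ticks":[[0.02,-0.02,0.5,0,0,0,45],[0,0,0.5,0,0,0,45],[0,0,0.24,0,0,0,45],[0,0,0.12,0,0,0,45],[0,0,0,0,0,0,45],[0,0,0,0,0,0,0],[0,0,0,0,0,0,0],[0,0,0,0,0,0,0],[0,0,0,0,0,0,0],[0,0,0,0,0,0,0]]}}}

```text
clock: 3.8
eef_pos: [444.8, -337.0, 34.5]
tool_rot: [3.139, 0.001, 1.492]
force: [0.4, -0.1, 6.1]
width: 12.6
gripper_force: 59.9
```

Scaled: -40 mm is -0.8, -20 mm is -0.4.

Emit:
{"method": "inch_along", "body": {"plan": {"ticks":[[0,0,-0.4,0,0,0,0],[0,0,-0.8,0,0,0,0],[0,0,-0.8,0,0,-0.08,0],[0,0,-0.8,0,0,-0.08,0],[0,0,-0.8,0,0,-0.07,0],[0,0,0,0,0,0,0]]}}}

```text
clock: 4.4
eef_pos: [446.6, -338.1, 218.4]
tool_rot: [3.134, 0.007, 1.723]
force: [1.3, -0.8, -3.7]
width: 12.7
gripper_force: 59.2
```

```bash
python3 -c "
from h import *
go(540,-215,210,1.719)"
```

```text
now [ 446.6 -338.1  218.4] [3.134 0.007 1.723] need [107.6 110.9   8.5] [0.007 0.007 0.004] F [ 1.3 -0.8 -3.7] q7 0.51 t 4.4
```

Emit:
{"method": "inch_along", "body": {"plan": {"ticks":[[0.52,0.54,0,0,0,0,0],[0.54,0.56,0,0,0,0,0],[0.54,0.56,0,0,0,0,0],[0.54,0.56,0,0,0,0,0],[0,0,0,0,0,0,0],[0,0,0,0,0,0,0],[0,0,0,0,0,0,0],[0,0,0,0,0,0,0]]}}}

```text
clock: 5.2
eef_pos: [536.2, -215.4, 212.6]
tool_rot: [-3.14, 0.0, 1.719]
force: [0.7, 0.4, -3.2]
width: 12.9
gripper_force: 59.3
```

```bash
python3 -c "
from h import *
shot('w4');go(540,-215,210,1.719)"
```

```text
now [ 536.4 -215.3  212.9] [-3.14   0.     1.719] need [-0.2  3.6  2.9] [-0.001  0.     0.   ] F [-0.3  0.3 -4.4] q7 0.25 t 5.25
```

View pics/w4.png

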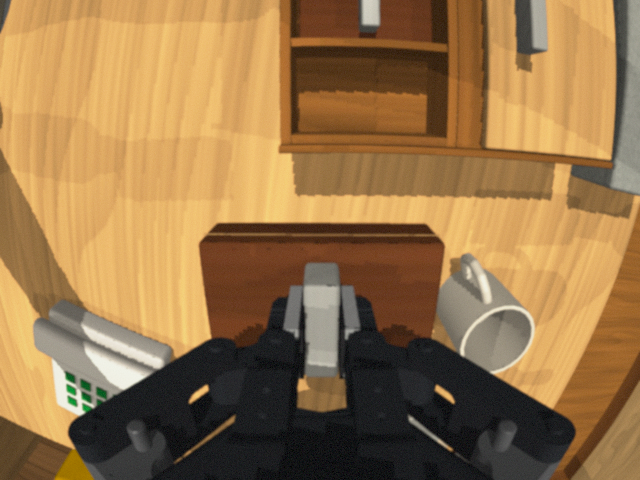

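The right well's mouth spans about (293,48) to (446,135) and the box's corner is at (282,150). I zoom in on the well to read its edges.

```bash
python3 -c "
from h import *
im=cv2.imread('pics/w4.png')[0:160,270:470]
cv2.imwrite('pics/c4.png',cv2.resize(im,None,fx=4,fy=3.75,interpolation=cv2.INTER_CUBIC))
st=load('w4')
for p in((293,48),(446,50),(293,134),(446,136)): print(plane('wrist',p,84,st).round(1))"
```

```text
[496.7 -89.6  84. ]
[607.1 -69.7  84. ]
[ 505.7 -152.3   84. ]
[ 618.2 -134.4   84. ]
```

View pics/c4.png

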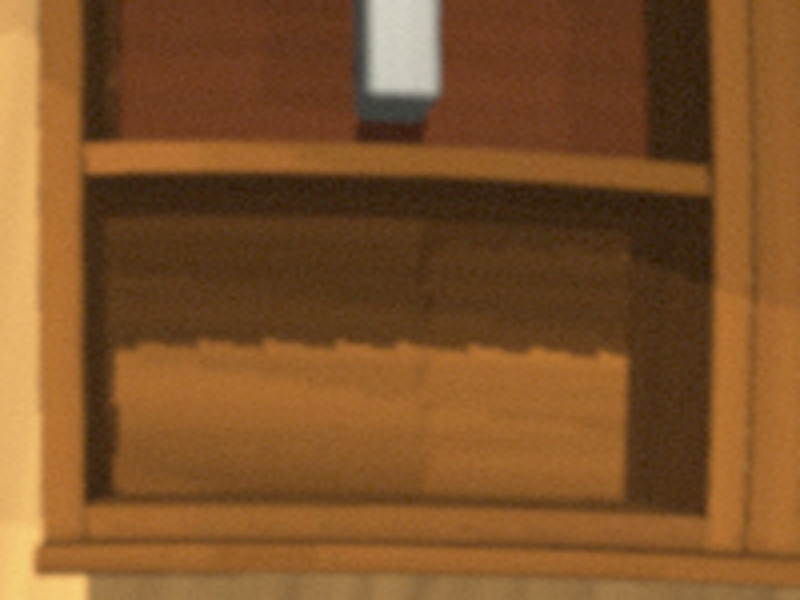

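Crop corners of the mouth are (85,175), (710,193), (85,503) and (707,517). The floor's far corners are (105,215) and (630,235), on a floor that looks unusually flat.

```bash
python3 -c "
from h import *
st=load('w4'); f=lambda u,v:(270+u/4,v/3.75)
M=np.array([plane('wrist',f(*p),84,st) for p in((85,175),(710,193),(85,503),(707,517))])
print(M.round(1)); print('sides',[np.linalg.norm(M[a]-M[b]).round(1) for a,b in((0,1),(2,3),(0,2),(1,3))],'centre',M.mean(0).round(1))
d=M[1]+M[3]-M[0]-M[2]; print('yaw',np.arctan2(d[1],d[0]))
for z in (10,24):
  F=np.array([plane('wrist',f(*p),z,st) for p in((105,215),(630,235),(115,420),(627,420))]); print(z,F.round(1).tolist(),np.linalg.norm(F[0]-F[1]),np.linalg.norm(F[2]-F[3]))
"
```

```text
[[ 495.3  -88.7   84. ]
 [ 608.4  -70.5   84. ]
 [ 504.5 -152.6   84. ]
 [ 619.1 -135.6   84. ]]
sides [np.float64(114.6), np.float64(115.8), np.float64(64.5), np.float64(66.0)] centre [ 556.8 -111.9   84. ]
yaw 0.15315001008666396
10 [[493.3, -85.5, 10.0], [613.5, -68.6, 10.0], [503.0, -135.9, 10.0], [620.6, -115.4, 10.0]] 121.41323458665677 119.32550807350769
24 [[494.6, -87.5, 24.0], [609.9, -71.3, 24.0], [503.9, -135.9, 24.0], [616.7, -116.3, 24.0]] 116.4876918110536 114.4846610584554
```

```bash
python3 -c "
from h import *
st=load('w4'); z=st['eef_pos'][2]; R=Ro.from_euler('xyz',st['tool_rot'])
for p,h in(((321.5,263),21.5),((203,240),-2.5),((443,240),-2.5)): print(p,R.inv().apply(plane('wrist',p,z+h,st)-st['eef_pos']).round(1))
go(556.6,-111.3,132,1.722)"
```

```text
(321.5, 263) [ 29.9   0.1 -21.5]
(203, 240) [ 29.9 -50.7   2.6]
(443, 240) [30.  52.1  2.4]
now [ 536.4 -215.3  212.9] [-3.14   0.     1.719] need [99.9 35.5 80.8] [-0.001  0.    -0.003] F [-0.3  0.3 -4.4] q7 0.25 t 5.25
```

Scaled: 30 mm is 0.6, 33.5 mm is 0.67.

Emit:
{"method": "inch_along", "body": {"plan": {"ticks":[[0.66,0.24,0,0,0,0,0],[0.66,0.24,0,0,0,0,0],[0.67,0.23,0,0,0,-0.003,0],[0,0,0.6,0,0,0,0],[0,0,0.6,0,0,0,0],[0,0,0.3,0,0,0,0],[0,0,0,0,0,0,0],[0,0,0,0,0,0,0],[0,0,0,0,0,0,0]]}}}

```text
clock: 6.15
eef_pos: [558.6, -110.7, 139.5]
tool_rot: [3.139, 0.001, 1.724]
force: [-0.2, 0.2, -3.7]
width: 12.6
gripper_force: 59.4
```

```bash
python3 -c "
from h import *
im,st=shot('w5');go(556.6,-111.7,132,1.722)
cv2.imwrite('pics/c5.png',im[60:480])"
```

```text
now [ 558.6 -110.7  139.6] [3.139e+00 1.000e-03 1.724e+00] need [-0.7 -2.1  7.6] [0.003 0.001 0.002] F [-1.7  0.  -4.1] q7 0.02 t 6.2
```

View pics/c5.png

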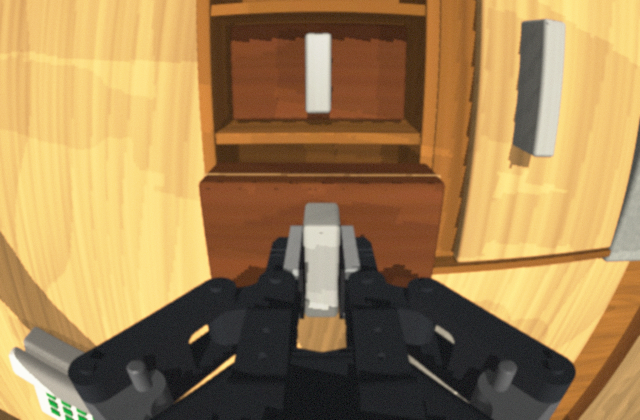

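The held caddy hangs over the right well, with the packed bar at (319,133) and the partition's near edge at v≈203 between u=214 and 424. I compute the well position from that edge.

```bash
python3 -c "
from h import *
st=load('w5');im=cv2.imread('pics/w5.png')
A=plane('wrist',(214,203),84,st);B=plane('wrist',(424,204),84,st);d=B-A;y=np.arctan2(d[1],d[0]);print(A,B,np.linalg.norm(d),y)
print('well',(A+B)/2-33*np.array([-np.sin(y),np.cos(y),0]))
barline(im,(290,80,345,180),st,80,110)
barline(im,(500,70,575,225),st,122,150)
go(556.6,-111.7,60,1.722)"
```

```text
[493.97583588 -86.89658613  84.        ] [610.80485226 -69.5427221   84.        ] 118.11086176111948 0.14746245603358552
well [ 557.238988   -110.86150842   84.        ]
centre [546.1 -40.7  80. ] sides [13.8, 43.2] yaw 0.157 px [317.7 132.1]
centre [660.1 -22.6 122. ] sides [67.8, 13.8] yaw 0.152 px [550.2 147.6]
now [ 558.6 -110.7  139.6] [3.139e+00 1.000e-03 1.724e+00] need [-0.6 -2.3 79.6] [0.003 0.001 0.002] F [-1.7  0.  -4.1] q7 0.02 t 6.2
```

Scaled: -0.5 mm is -0.01, 15 mm is 0.3.

Emit:
{"method": "inch_along", "body": {"plan": {"ticks":[[-0.01,-0.036,0.2,0,0,0,0],[0,0,0.3,0,0,0,0],[0,0,0.3,0,0,0,0],[0,0,0.2,0,0,0,0],[0,0,0.2,0,0,0,0],[0,0,0.2,0,0,0,0],[0,0,0,0,0,0,0]]}}}

```text
clock: 6.9
eef_pos: [555.0, -110.9, 67.0]
tool_rot: [-3.139, -0.001, 1.725]
force: [-0.7, 0.1, -3.6]
width: 12.9
gripper_force: 59.3
```

Emit:
{"method": "inch_along", "body": {"plan": {"ticks":[[0,0,0.08,0,0,0,0],[0,0,0.08,0,0,0,0],[0,0,0,0,0,0,0]]}}}

```text
clock: 7.2
eef_pos: [555.8, -111.1, 60.1]
tool_rot: [-3.141, -0.0, 1.725]
force: [-0.5, 0.5, -3.7]
width: 12.7
gripper_force: 59.4
```

Emit:
{"method": "inch_along", "body": {"plan": {"ticks":[[0,0,0.04,0,0,0,0],[0,0,0.02,0,0,0,0],[0,0,0,0,0,0,0],[0,0,0,0,0,0,0]]}}}

```text
clock: 7.6
eef_pos: [556.3, -111.0, 58.5]
tool_rot: [3.141, 0.001, 1.725]
force: [-1.3, 0.3, 6.5]
width: 12.9
gripper_force: 60.7
```

Emit:
{"method": "inch_along", "body": {"plan": {"ticks":[[0,0,0.04,0,0,0,0],[0,0,0,0,0,0,0],[0,0,0,0,0,0,0]]}}}

```text
clock: 7.9
eef_pos: [556.3, -111.1, 58.5]
tool_rot: [3.14, 0.002, 1.725]
force: [-6.2, 1.8, 21.9]
width: 12.9
gripper_force: 63.1
```

Contact at TCP z 58.5 puts the floor at 24 mm, so the right well is the shallow one and the short caddy is seated there. I release it.

Scaled: -40 mm is -0.8, -20 mm is -0.4.

Emit:
{"method": "inch_along", "body": {"plan": {"ticks":[[0,0,-0.04,0,0,0,35],[0,0,0,0,0,0,35],[0,0,0,0,0,0,35],[0,0,0,0,0,0,35],[0,0,-0.3,0,0,0,35],[0,0,-0.8,0,0,0,35],[0,0,-0.8,0,0,0,50],[0,0,-0.8,0,0,-0.1,50],[0,0,-0.4,0,0,-0.1,50],[0,0,0,0,0,-0.1,50],[0,0,0,0,0,-0.1,50],[0,0,0,0,0,0,50]]}}}

```text
clock: 9.1
eef_pos: [555.8, -111.2, 212.2]
tool_rot: [3.142, -0.0, 2.125]
force: [-1.0, -0.8, -0.7]
width: 49.8
gripper_force: 0.0
```

```bash
python3 -c "
from h import *
go(455,275,215,2.13)"
```

```text
now [ 555.8 -111.2  212.2] [ 3.142 -0.     2.125] need [381.4 117.5  -2.7] [ 0.    -0.    -0.005] F [-1.  -0.8 -0.7] q7 0.39 t 9.1
```

Scaled: 38 mm is 0.76, 12 mm is 0.24.

Emit:
{"method": "inch_along", "body": {"plan": {"ticks":[[0.76,0.24,0,0,0,0,50],[0.76,0.24,0,0,0,0,50],[0.76,0.24,0,0,0,0,50],[0.76,0.24,0,0,0,0,50],[0.76,0.24,0,0,0,0,50],[0.76,0.24,0,0,0,0,50],[0.76,0.24,0,0,0,0,50],[0.76,0.24,0,0,0,0,50],[0.76,0.24,0,0,0,0,50],[0.76,0.2,0,0,0,0,50],[0,0,0,0,0,0,50],[0,0,0,0,0,0,50]]}}}

```text
clock: 10.3
eef_pos: [455.7, 275.0, 211.9]
tool_rot: [-3.141, 0.0, 2.126]
force: [0.6, -0.6, 0.1]
width: 49.8
gripper_force: 0.0
```

```bash
python3 -c "
from h import *
im,st=shot('w6')
go(455,275,215,2.13)
barline(im,(270,120,370,290),st,70,110)
darkbody(im,(220,90,430,300),st,46)"
```

```text
now [456.3 273.5 211.8] [-3.140e+00  1.000e-03  2.123e+00] need [ 2.  -0.3 -3.2] [-0.001  0.001 -0.007] F [-0.6 -1.5  0.3] q7 -0.36 t 10.35
centre [440.1 324.3  70. ] sides [42.7, 12.9] yaw 0.558 px [337.  154.6]
body [443.1 317.4  46. ] sides [106.5, 74.7] yaw 0.594
```

View pics/w6.png

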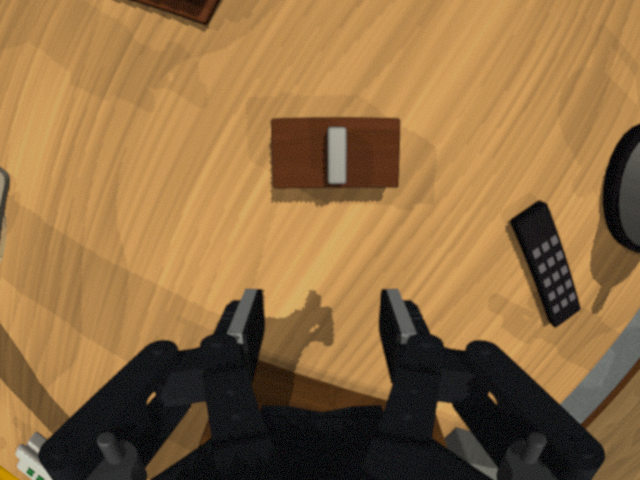

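The tall caddy's bar is at (337,155), square to the fingers, with the remote and kettle well clear to the right.

```bash
python3 -c "
from h import *
go(440,323.5,48,2.128)"
```

```text
now [456.3 273.5 211.8] [-3.140e+00  1.000e-03  2.123e+00] need [ 51.3  12.6 163.8] [-0.001  0.001 -0.005] F [-0.6 -1.5  0.3] q7 -0.36 t 10.35
```

Emit:
{"method": "inch_along", "body": {"plan": {"ticks":[[0.5,0.12,0.6,0,0,-0.004,50],[0.51,0.13,0.7,0,0,0,50],[0,0,0.7,0,0,0,50],[0,0,0,0,0,0,50],[0,0,0,0,0,0,50],[0,0,0,0,0,0,50]]}}}

```text
clock: 10.95
eef_pos: [442.0, 323.1, 113.9]
tool_rot: [3.139, 0.0, 2.126]
force: [0.3, 0.5, -0.0]
width: 49.6
gripper_force: 0.0
```

```bash
python3 -c "
from h import *
im,st=shot('w7')
go(440,323.5,48,2.128)
c=barline(im,(260,100,400,320),st,70,110)
print(tri([ray('wrist',(337,154.6),load('w6')),ray('wrist',c,st)]))"
```

```text
now [442.  323.4 114.1] [3.138 0.    2.126] need [ 1.2 -1.9 66.1] [ 0.003  0.    -0.002] F [0.4 0.1 1.1] q7 -0.53 t 11.0
centre [439.3 324.7  70. ] sides [13.1, 43.1] yaw 0.564 px [318.  260.5]
(array([440.16888095, 323.73581404,  64.84073059]), [0.0, 0.0])
```

Scaled: -1.6 mm is -0.032, 25 mm is 0.5.

Emit:
{"method": "inch_along", "body": {"plan": {"ticks":[[0.036,-0.032,0.5,0,0,-0.004,45],[0,0,0.5,0,0,0,45],[0,0,0.2,0,0,0,45],[0,0,0.12,0,0,0,45],[0,0,0,0,0,0,45],[0,0,0,0,0,0,0],[0,0,0,0,0,0,0],[0,0,0,0,0,0,0],[0,0,0,0,0,0,0],[0,0,0,0,0,0,0]]}}}

```text
clock: 12.0
eef_pos: [438.7, 324.9, 47.4]
tool_rot: [3.14, -0.0, 2.133]
force: [-0.3, -1.2, 6.9]
width: 12.6
gripper_force: 59.7
```

Scaled: -40 mm is -0.8, -28 mm is -0.56.

Emit:
{"method": "inch_along", "body": {"plan": {"ticks":[[0,0,-0.4,0,0,0,0],[0,0,-0.8,0,0,0,0],[0,0,-0.8,0,0,0.1,0],[0,0,-0.8,0,0,0.1,0],[0,0,-0.56,0,0,0.1,0],[0,0,0,0,0,0.112,0],[0,0,0,0,0,0,0],[0,0,0,0,0,0,0]]}}}

```text
clock: 12.8
eef_pos: [437.1, 323.5, 213.4]
tool_rot: [-3.14, 0.002, 1.724]
force: [-0.3, 0.3, -5.6]
width: 12.6
gripper_force: 59.5
```

```bash
python3 -c "
from h import *
go(551,-70,213,1.721)"
```

```text
now [437.1 323.5 213.4] [-3.140e+00  2.000e-03  1.724e+00] need [-406.3   52.6    1. ] [-0.002  0.002  0.003] F [-0.3  0.3 -5.6] q7 -0.78 t 12.8
```

Emit:
{"method": "inch_along", "body": {"plan": {"ticks":[[-0.8,0.1,0,0,0,0,0],[-0.8,0.1,0,0,0,0,0],[-0.8,0.1,0,0,0,0,0],[-0.8,0.1,0,0,0,0,0],[-0.8,0.1,0,0,0,0,0],[-0.8,0.1,0,0,0,0,0],[-0.8,0.1,0,0,0,0,0],[-0.8,0.1,0,0,0,0,0],[-0.8,0.1,0,0,0,0,0],[-0.8,0.1,0,0,0,0,0],[0,0,0,0,0,0,0],[0,0,0,0,0,0,0]]}}}

```text
clock: 14.0
eef_pos: [546.2, -64.9, 212.8]
tool_rot: [-3.139, -0.001, 1.719]
force: [0.3, 0.8, -4.7]
width: 12.8
gripper_force: 59.5
```

Emit:
{"method": "inch_along", "body": {"plan": {"ticks":[[0,0,0,0,0,0,0],[0,0,0,0,0,0,0]]}}}

```text
clock: 14.2
eef_pos: [546.7, -62.0, 214.0]
tool_rot: [-3.141, -0.001, 1.724]
force: [0.0, 0.3, -4.4]
width: 12.6
gripper_force: 59.5
```

```bash
python3 -c "
from h import *
im,st=shot('w8')
go(551,-70,213,1.721)
cv2.imwrite('pics/c8.png',cv2.resize(im[0:300,220:620],None,fx=2,fy=2,interpolation=cv2.INTER_CUBIC))"
```

```text
now [546.9 -62.1 214.1] [-3.141e+00 -1.000e-03  1.724e+00] need [-8.4  2.9  1.1] [-0.001 -0.001  0.003] F [ 0.5  0.5 -4.2] q7 -0.02 t 14.25
```

View pics/c8.png

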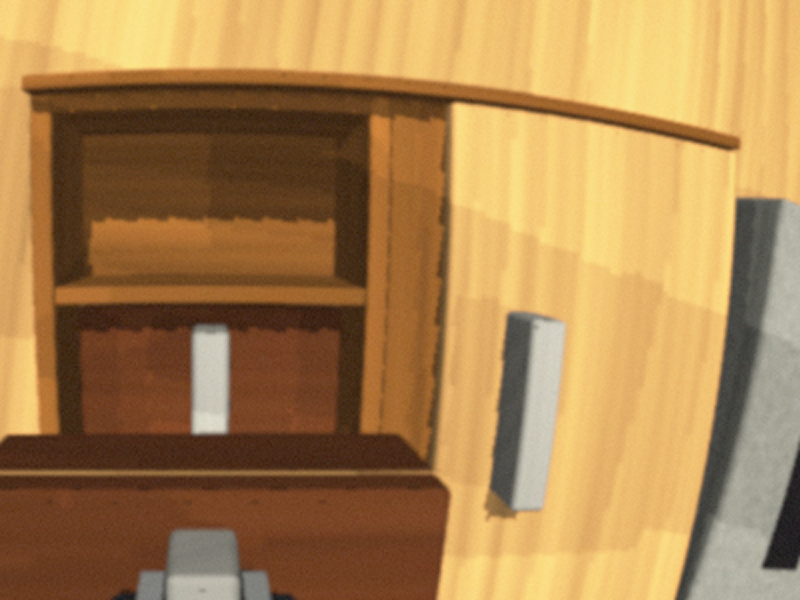

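In the crop the left well's mouth corners are (52,108), (370,113), (57,284) and (366,287), and the floor's far corners are (83,133) and (335,137).

```bash
python3 -c "
from h import *
st=load('w8'); f=lambda u,v:(220+u/2,v/2); im=cv2.imread('pics/w8.png')
M=np.array([plane('wrist',f(*p),84,st) for p in((52,108),(370,113),(57,284),(366,287))])
print('sides',[np.linalg.norm(M[a]-M[b]).round(1) for a,b in((0,1),(2,3),(0,2),(1,3))],'centre',M.mean(0).round(1))
d=M[1]+M[3]-M[0]-M[2]; print('yaw',np.arctan2(d[1],d[0]))
for z in (10,24):
  F=np.array([plane('wrist',f(*p),z,st) for p in((83,133),(335,137))]); print(z,np.linalg.norm(F[0]-F[1]))
barline(im,(310,160,340,216),st,80)
z=st['eef_pos'][2]; R=Ro.from_euler('xyz',st['tool_rot'])
for p in((-8,478),(446,485)): print(R.inv().apply(plane('wrist',f(*p),z-1.4,st)-st['eef_pos']).round(1))
go(535.5,31.5,213,1.721)"
```

```text
sides [np.float64(115.4), np.float64(114.1), np.float64(65.9), np.float64(65.3)] centre [535.4  31.6  84. ]
yaw 0.14275998976758056
10 115.68573211664096
24 111.01148422077092
centre [545.6 -37.1  80. ] sides [13.4, 40.3] yaw 0.161 px [324.8 189. ]
[ 30.8 -44.4   1.5]
[29.2 51.9  1.4]
now [546.9 -62.1 214.1] [-3.141e+00 -1.000e-03  1.724e+00] need [94.3  3.   1.2] [-0.001 -0.001  0.003] F [ 0.5  0.5 -4.2] q7 -0.02 t 14.25
```

The left floor measures 116 mm wide at z=10, so it is the deep one. Its centre (535.4,31.6) agrees with the value derived from the right well.

Scaled: 30 mm is 0.6, 1 mm is 0.02.

Emit:
{"method": "inch_along", "body": {"plan": {"ticks":[[0.63,0.02,0,0,0,0.003,0],[0.63,0.02,0,0,0,0,0],[0.63,0.02,0,0,0,0,0],[0,0,0.6,0,0,0,0],[0,0,0.5,0,0,0,0],[0,0,0,0,0,0,0],[0,0,0,0,0,0,0],[0,0,0,0,0,0,0]]}}}

```text
clock: 15.05
eef_pos: [537.4, 30.7, 160.7]
tool_rot: [3.139, -0.0, 1.718]
force: [0.2, -0.8, -4.9]
width: 12.9
gripper_force: 59.6
```

```bash
python3 -c "
from h import *
im,st=shot('w9')
go(535.3,31.8,57.4,1.719)
z=st['eef_pos'][2]"
```

```text
now [537.4  30.5 160.8] [3.139 0.    1.718] need [  1.6  -2.2 103.4] [ 0.003  0.    -0.001] F [-0.2 -0.7 -5.3] q7 -0.24 t 15.1
```

Emit:
{"method": "inch_along", "body": {"plan": {"ticks":[[0.024,-0.04,0.3,0,0,0,0],[0,0,0.3,0,0,0,0],[0,0,0,0,0,0,0],[0,0,0,0,0,0,0]]}}}

```text
clock: 15.5
eef_pos: [534.7, 31.2, 130.2]
tool_rot: [3.14, 0.0, 1.718]
force: [0.3, 0.3, -3.9]
width: 12.6
gripper_force: 59.5
```

Emit:
{"method": "inch_along", "body": {"plan": {"ticks":[[0,0,0.2,0,0,0,0],[0,0,0.2,0,0,0,0],[0,0,0.2,0,0,0,0],[0,0,0.2,0,0,0,0],[0,0,0,0,0,0,0]]}}}

```text
clock: 16.0
eef_pos: [532.8, 31.0, 87.6]
tool_rot: [-3.138, -0.0, 1.718]
force: [-0.2, 0.4, -5.2]
width: 13.0
gripper_force: 59.6
```

Emit:
{"method": "inch_along", "body": {"plan": {"ticks":[[0,0,0.16,0,0,0,0],[0,0,0.16,0,0,0,0],[0,0,0.16,0,0,0,0],[0,0,0.1,0,0,0,0],[0,0,0,0,0,0,0],[0,0,0,0,0,0,0]]}}}

```text
clock: 16.6
eef_pos: [534.1, 31.2, 60.3]
tool_rot: [-3.142, 0.0, 1.718]
force: [0.5, -0.2, -4.8]
width: 12.6
gripper_force: 59.5
```

Base is about 13 mm above the desk with no contact. A few more millimetres to the floor.

Scaled: 2 mm is 0.04.

Emit:
{"method": "inch_along", "body": {"plan": {"ticks":[[0,0,0.04,0,0,0,0],[0,0,0.04,0,0,0,0],[0,0,0,0,0,0,0],[0,0,0,0,0,0,0]]}}}

```text
clock: 17.0
eef_pos: [534.6, 31.2, 57.4]
tool_rot: [3.14, 0.0, 1.718]
force: [-0.9, -0.6, 7.1]
width: 12.9
gripper_force: 61.1
```

Scaled: -40 mm is -0.8, -1 mm is -0.02.

Emit:
{"method": "inch_along", "body": {"plan": {"ticks":[[0,0,-0.02,0,0,0,35],[0,0,0,0,0,0,35],[0,0,0,0,0,0,35],[0,0,0,0,0,0,35],[0,0,-0.3,0,0,0,35],[0,0,-0.8,0,0,0,35],[0,0,-0.8,0,0,0,50],[0,0,-0.9,0,0,0,50],[0,0,0,0,0,0,50],[0,0,0,0,0,0,50]]}}}

```text
clock: 18.0
eef_pos: [534.7, 31.0, 198.3]
tool_rot: [3.139, 0.0, 1.717]
force: [0.1, 0.3, -1.7]
width: 50.0
gripper_force: 0.0
```

```bash
python3 -c "
from h import *
go(660,-23,180,1.719)"
```

```text
now [534.7  31.  198.3] [3.139 0.    1.717] need [-71.7 116.   18.6] [ 0.002  0.    -0.002] F [ 0.1  0.3 -1.7] q7 -0.22 t 18.0
```

Emit:
{"method": "inch_along", "body": {"plan": {"ticks":[[-0.56,0.58,0,0,0,-0.002,50],[-0.56,0.58,0,0,0,0,50],[-0.56,0.58,0,0,0,0,50],[-0.56,0.58,0,0,0,0,50],[0,0,0,0,0,0,50],[0,0,0,0,0,0,50],[0,0,0,0,0,0,50]]}}}

```text
clock: 18.7
eef_pos: [663.8, -61.1, 195.8]
tool_rot: [-3.138, -0.001, 1.721]
force: [-0.2, -0.3, 0.4]
width: 50.1
gripper_force: 0.0
```

```bash
python3 -c "
from h import *
im,st=shot('w10')
barline(im,(250,60,420,320),st,122,150)
go(660,-23,100,1.719)"
```

```text
centre [659.9 -22.4 122. ] sides [12.7, 68.7] yaw 0.16 px [325.2 183.7]
now [664.  -61.  196.4] [-3.139e+00 -1.000e-03  1.722e+00] need [38.1  2.  96.4] [-0.002 -0.001  0.003] F [0.3 0.3 0.1] q7 -0.02 t 18.75
```

View pics/w10.png

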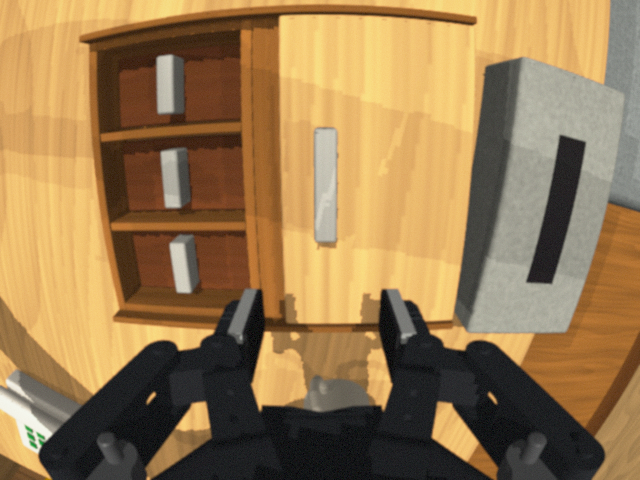

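All three caddies sit in their compartments with bars at (171,84), (174,178) and (184,263), and the fin is at (325,184). I grip the fin.

Units first: shifts go in shares of 50 mm. So 20 mm is 0.4, 1 mm is 0.02.

Emit:
{"method": "inch_along", "body": {"plan": {"ticks":[[0.38,0.02,0,0,0,0,50],[0.38,0.02,0.4,0,0,0,50],[0,0,0.6,0,0,0,50],[0,0,0.6,0,0,0,50],[0,0,0.26,0,0,0,50],[0,0,0,0,0,0,50],[0,0,0,0,0,0,50],[0,0,0,0,0,0,50]]}}}

```text
clock: 19.55
eef_pos: [663.0, -24.2, 106.2]
tool_rot: [3.138, 0.0, 1.72]
force: [-0.4, 0.7, 0.6]
width: 50.0
gripper_force: 0.0
```

```bash
python3 -c "
from h import *
go(660,-22.6,101,1.720)"
```

```text
now [663.  -24.2 106.2] [3.138 0.    1.72 ] need [ 2.  -2.7  5.2] [ 0.003  0.    -0.   ] F [-0.4  0.7  0.6] q7 -0.12 t 19.55
```

Emit:
{"method": "inch_along", "body": {"plan": {"ticks":[[0.03,-0.05,0.08,0,0,0,50],[0,0,0,0,0,0,50],[0,0,0,0,0,0,0],[0,0,0,0,0,0,0],[0,0,0,0,0,0,0],[0,0,0,0,0,0,0],[0,0,0,0,0,0,0]]}}}

```text
clock: 20.25
eef_pos: [659.5, -23.5, 100.8]
tool_rot: [3.141, 0.0, 1.72]
force: [0.1, -0.7, 3.7]
width: 12.7
gripper_force: 60.2
```

```bash
python3 -c "
from h import *
y=.150;p=ctrl.read_state()['eef_pos'];go(p[0]-152*np.cos(y),p[1]-152*np.sin(y),p[2],1.72)"
```

```text
now [659.5 -23.5 100.8] [3.141 0.    1.72 ] need [-2.00e-01 -1.52e+02 -1.00e-01] [ 0.001  0.    -0.   ] F [ 0.1 -0.7  3.7] q7 -0.12 t 20.25
```

Emit:
{"method": "inch_along", "body": {"plan": {"ticks":[[0,-0.1,0,0,0,0,0],[0,-0.2,0,0,0,0,0],[0,-0.3,0,0,0,0,0],[0,-0.3,0,0,0,0,0],[0,-0.3,0,0,0,0,0],[0,0,0,0,0,0,0]]}}}

```text
clock: 20.85
eef_pos: [596.6, -33.1, 100.7]
tool_rot: [-3.138, 0.0, 1.72]
force: [-1.7, -0.2, 4.9]
width: 12.6
gripper_force: 60.6
```

Emit:
{"method": "inch_along", "body": {"plan": {"ticks":[[0,-0.3,0,0,0,0,0],[0,-0.3,0,0,0,0,0],[0,-0.3,0,0,0,0,0],[0,-0.3,0,0,0,0,0],[0,-0.2,0,0,0,0,0],[0,0,0,0,0,0,0],[0,0,0,0,0,0,0]]}}}

```text
clock: 21.55
eef_pos: [528.9, -43.4, 100.7]
tool_rot: [-3.139, 0.001, 1.719]
force: [-2.5, -2.6, 8.2]
width: 12.8
gripper_force: 62.1
```

Scaled: -8 mm is -0.16, -7 mm is -0.14.

Emit:
{"method": "inch_along", "body": {"plan": {"ticks":[[0,-0.16,0,0,0,0,0],[0,-0.14,0,0,0,0,0],[0,-0.08,0,0,0,0,0],[0,0,0,0,0,0,0],[0,0,0,0,0,0,0]]}}}

```text
clock: 22.05
eef_pos: [510.6, -46.2, 100.7]
tool_rot: [-3.14, 0.001, 1.719]
force: [0.2, -2.3, 8.0]
width: 12.9
gripper_force: 62.1
```

Emit:
{"method": "inch_along", "body": {"plan": {"ticks":[[0,-0.04,0,0,0,0,0],[0,0,0,0,0,0,0],[0,0,0,0,0,0,0]]}}}

```text
clock: 22.35
eef_pos: [510.3, -46.2, 100.7]
tool_rot: [3.14, 0.001, 1.72]
force: [2.9, -3.0, 5.8]
width: 12.4
gripper_force: 61.8
```

Emit:
{"method": "inch_along", "body": {"plan": {"ticks":[[0,-0.03,0,0,0,0,0],[0,0,0,0,0,0,0],[0,0,0,0,0,0,0]]}}}

```text
clock: 22.65
eef_pos: [510.3, -46.2, 100.7]
tool_rot: [3.138, 0.0, 1.72]
force: [6.7, -2.3, 2.9]
width: 12.7
gripper_force: 61.3
```

Emit:
{"method": "inch_along", "body": {"plan": {"ticks":[[0,-0.06,0,0,0,0,0],[0,-0.04,0,0,0,0,0],[0,0,0,0,0,0,0],[0,0,0,0,0,0,0]]}}}

```text
clock: 23.05
eef_pos: [510.3, -46.2, 100.7]
tool_rot: [3.128, -0.0, 1.72]
force: [17.1, -1.3, -8.8]
width: 12.7
gripper_force: 60.0
```

The lid is firmly at its end stop. I relax the push, release and retreat.

Emit:
{"method": "inch_along", "body": {"plan": {"ticks":[[0,0.1,0,0,0,0,0],[0,0,0,0,0,0,0],[0,0,0,0,0,0,40],[0,0,0,0,0,0,40],[0,0,0,0,0,0,40],[0,0,-0.3,0,0,0,40],[0,0,-0.8,0,0,0,40],[0,0,-0.8,0,0,0,40],[-0.8,0,-0.2,0,0,0,50],[-0.8,0,0,0,0,0,50],[0,0,0,0,0,0,50],[0,0,0,0,0,0,50]]}}}

```text
clock: 24.25
eef_pos: [518.9, -125.9, 204.7]
tool_rot: [-3.14, -0.001, 1.717]
force: [-0.3, 1.2, -0.6]
width: 50.2
gripper_force: 0.0
```

```bash
python3 -c "
from h import *
im,st=shot('w11')
t=ctrl.get_image('top')
a=im[60:480];b=t[120:360,100:520]
cv2.imwrite('pics/f.png',np.hstack([cv2.resize(a,(400,262)),cv2.resize(b,(400,262))]))
barline(im,(230,40,420,330),st,122,150);go(510,-46,100,1.72)"
```

```text
centre [509. -36. 122.] sides [11.2, 49.4] yaw 0.166 px [326.6  95.2]
now [ 519.3 -123.8  204.8] [-3.140e+00 -2.000e-03  1.721e+00] need [ 78.2   2.6 104.9] [-0.001 -0.002  0.001] F [-0.6 -0.2  0.4] q7 0.08 t 24.35
```

View pics/f.png

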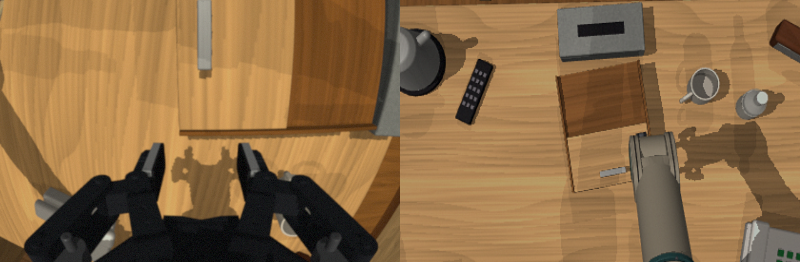

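The lid covers all the compartments up to the front wall, with the fin at about (204,35) in the left panel. The robot is clear, and the mug, bottle and remote have not moved.

```bash
python3 -c "
from cell import ctrl
print(ctrl.finish_job())"
```

```text
the job is handed in; nothing more can be done
None
```

The job is handed in at about 24 s: the short caddy is in the shallow right compartment, the tall one is in the deep left compartment, and the lid is shut to its end stop.

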